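Nest the kidney trays in their carrier and snap up its handle

ROBOT

A 6-joint arm with a two-finger parallel gripper is mounted at the origin on a cart in front of the work surface, level with it; the furniture and walls round the work are solid. World frame = base frame: x ahead of the robot, y to its left, z up, the work surface at z = 0. Lengths are in m, angles in rad, forces in N, time in s.
With the tool pointing down it reaches from about 0.3 to 0.775 m from the base axis. Payload 14.6 kg.
Tool frame: the origin (TCP) lies on the mounting face of the last link; the fingertips stand 199 mm ahead of it and the grasp point (between the pads) lies 180 mm ahead of it; z points along the fingers, y is the line along which they close (so a half turn about z gives the same grasp; the last joint's range is limited). The gripper opens to 94 mm and grips with 3 to 60 N. Pads are 16 mm wide; open, the fingers measure 119 mm over their backs; the gripper's body (75 mm by 177 mm) begins 78 mm behind the grasp point.
Start: joints at [-1.326, 0.3, 1.521, -0, 1.321, -0.067], TCP at [0.169, -0.523, 0.405] pointing down, gripper open.
Joint ranges: [-3.03, 3.03], [-0.79, 2.21], [0.23, 2.52], [-1.04, 4.18], [0, 3.07], [-2.55, 2.55]. Speed limits (rad/s): [2.22, 2.22, 2.57, 3.14, 3.14, 3.14].

INTERFACE

Orientations are given as [roll, pitch, yaw] about the fixed x, y, z axes, in that order (R = Rz(yaw) Ry(pitch) Rx(roll)).
In Python, from station import telemetry, cams, workorder, finder gives the robot as it stands.
- The arm moves only by the tool jog_arm, never from a script. Its argument "rows" is a list of rows, each an object with "gripper": the finger opening in m, from 0 to 0.094; "slide": the shift along the tool's x, y, z in m, a list of three; "spin": the turn about the tool's z in rad. In form: [{"gripper": gripper, "slide": [tx, ty, tz], "spin": spin}, ...]. A call has 1 to 8 rows; each row is the pose to reach, as a shift and turn from the pose commanded when the call began, along the tool's axes at that moment; what a row does not reach only later rows make up. A row lasts 1/10 s, in which the tool goes at most 50 mm and 8.59 degrees, less where a joint would pass 70% of its speed; a pose out of reach is approached as far as the arm can. A call with a gripper value outside its range is refused whole. The fingers move at their own pace and stop on an object; "squeeze" is the grip in N (left out, the last holds). Time passes only in rows, so rows that repeat a pose let the fingers close. It gives the time, the measured TCP pose, the force, the opening and the grip force at its end, in the units of the state.
- telemetry.get_obs(): the state, without advancing time (a new reading comes with each control period).
- cams.camera(name): name is "scene" or "top"; returns (picture, depth): 400x640x3 uint8, red, green, blue; 400x640 float32, m along the optical axis (not along the pixel's ray), 0 where there is no reading.
- cams.camera_info(name): a dict with "camera_matrix" (3x3 intrinsics, pixels), "k1" (the pictures are not rectified: a ray, as slopes to the right and down, at radius r is drawn at 1 + k1 r^2 times it, then the intrinsics apply), "R" (3x3) and "t" (3): a world point X has camera coordinates R X + t. Camera axes: x right, y down, z forward; pixel columns grow to the right and rows downward; lengths in m; the calibration is good to about 2 mm. A picture is of the moment at which its call begins. camera_info takes no time and is no camera call.
- workorder.hand_in(): hands the job in; it is judged then, once.
Trained networks look in the newest picture that a camera, given by its name, has taken for a name from the list of things; names that differ only in an ending like _2 or _b are one class to them, and where a whole thing is asked for, a point or a joint stands for the part that bears it (a point fixed in the world has none). Each returns a list of dicts, best first, with "confidence" (0 to 1); they miss things now and then, are a little off and sometimes report something else, mostly with a low value. They report only what shows in the picture. A call takes as long as a camera call.
- finder.find_in(target, camera): "point" ([x, y, z] in m, in world coordinates, good to about 4 mm: the middle of the surface that is visible of it).
- finder.masks_of(target, camera): "region" (400x640 bool, what is visible of it).
The state is a dict: "time_s": time; "qpos": joint angles; "joint_vel": joint speeds; "tau": joint torques, N m; "ee_pos": TCP position; "eef_rot": TCP orientation; "force": force on the tool from outside, world axes, zero at the start; "moment": the same for the moment, N m; "grip_width": finger opening in m; "grip_force": force on a finger pad.
Only numpy, scipy, OpenCV 4.12 (cv2) and the standard library are available. Lean on these libraries where they do the work, as an engineer would, in place of code of your own. Each camera call takes 0.05 s, during which the arm holds its last target. There are 200 camera calls.

TASK

Put the fixings trays away for carrying: nest the two loose kidney-shaped trays on the one standing in the plywood carrier, each turned so that its outline matches the tray below and its shoulder sits fully home on that tray's rim. Then swing the carrier's folded handle up until it snaps upright over the nest, and let go. Leave the tools and timber round about where they lie.

Things in the scene. Friction and masses are not known exactly. Their poses are not given: they have to be found in the camera images.
- carrier: fixed plywood carrier, base board 112 x 226 x 12 mm (x, y, z); upright cheeks 9 mm thick, 80 mm wide, up to 43 mm high across its y ends (inner faces at y = +-87.5 mm); six 8 mm dowels, 9 mm high, locate the lowest tray. Origin: centre of its underside, z up; its handle lies folded out over the +x side, the grip 83 mm from the origin
- tray_place (a point): point on the carrier's base, at [-10, 0, 12] mm in its frame, where the origin of the lowest tray stays; axes as the carrier's: a tray in the carrier has the carrier's yaw
- tray_base: steel kidney-shaped tray, loose between the carrier's dowels, 165 mm long (y) x 83 mm (x), 42 mm high. Outline: a 62 mm wide band along an arc of radius 75 mm centred at x = +75 mm, ends rounded to radius 31 mm; convex side to -x, hollow side to +x. Origin: underside, middle of the waist (outer faces of the waist at x = -31 and +31 mm), z up. All three trays are identical
- tray_a: loose steel kidney-shaped tray, identical to tray_base, 0.13 to 0.25 kg, upright on the table left or right of the carrier. Its upper part is an upright collar of 2.5 mm sheet, z 26 to 42 mm, to be gripped from outside across the waist (62 mm, along x). Under the collar is a flat outside shoulder (z 26 mm), below it a body that tapers to a foot 34 mm wide
- tray_b: loose steel kidney-shaped tray, identical, on the other side of the carrier; either goes in first. A tray nests only with the yaw of the tray below: its body enters with 2 mm play all round, its shoulder rests on the rim below, its origin 16 mm above the origin below. Fingers that reach below the held tray's shoulder would strike the rim below
- tray_base_left (a point): point on the tray at rim height (z 42 mm), over the centre of the rounded +y end: [20.5, +51.5, 42] mm in the tray's frame
- tray_base_right (a point): point on the tray at rim height (z 42 mm), over the centre of the rounded -y end: [20.5, -51.5, 42] mm in the tray's frame
- tray_a_left (a point): point on the tray at rim height (z 42 mm), over the centre of the rounded +y end: [20.5, +51.5, 42] mm in the tray's frame
- tray_a_right (a point): point on the tray at rim height (z 42 mm), over the centre of the rounded -y end: [20.5, -51.5, 42] mm in the tray's frame
- tray_b_left (a point): point on the tray at rim height (z 42 mm), over the centre of the rounded +y end: [20.5, +51.5, 42] mm in the tray's frame
- tray_b_right (a point): point on the tray at rim height (z 42 mm), over the centre of the rounded -y end: [20.5, -51.5, 42] mm in the tray's frame
- handle (a joint): hinge of the carrier's handle (two flat steel legs and a cross bar, radius 86 mm from pivot to bar centre): 0 = folded, 1.3 rad = upright over the trays. Sprung over centre: below about 0.75 rad it falls back to folded, above that it snaps upright by itself and stays; some 3 N at the bar moves it
- handle_grip (a point): middle of the handle's bar, a wooden grip 16 mm thick and 120 mm long that runs along the carrier's y; folded it is 49 mm above the table, upright 112 mm (18 mm clear above a nest of three trays)
- handle_pivot (a point): middle of the handle's hinge axis, 26 mm above the carrier's origin; the axis runs along the carrier's y, and the grip swings in the carrier's x-z plane from its +x side up to straight above this point
- oilstone_box: closed brown wooden oilstone box 70 x 190 x 45 mm behind the left of the carrier, a bystander; origin under its centre
- oak_strip_a: wider oak strip 36 x 170 x 22 mm at the right, in front of the timber, a bystander; origin under its centre
- oak_strip_b: narrower oak strip 24 x 150 x 19 mm behind the carrier, a bystander; origin under its centre

How it is judged:
On the way, in this order (a step that is already met when the one before it is completed fails the run):
1. one loose tray is nested fully home in the tray in the carrier (((horizontal distance between tray_a_left and tray_base_left below 0.006 m and horizontal distance between tray_a_right and tray_base_right below 0.006 m and z of tray_a_left in the frame of tray_base between 0.0555 and 0.0605 m and z of tray_a_right in the frame of tray_base between 0.0555 and 0.0605 m) or (horizontal distance between tray_b_left and tray_base_left below 0.006 m and horizontal distance between tray_b_right and tray_base_right below 0.006 m and z of tray_b_left in the frame of tray_base between 0.0555 and 0.0605 m and z of tray_b_right in the frame of tray_base between 0.0555 and 0.0605 m))), for 0.2 s.
2. the other loose tray is nested fully home in that one (((horizontal distance between tray_a_left and tray_base_left below 0.006 m and horizontal distance between tray_a_right and tray_base_right below 0.006 m and z of tray_a_left in the frame of tray_base between 0.0555 and 0.0605 m and z of tray_a_right in the frame of tray_base between 0.0555 and 0.0605 m and horizontal distance between tray_b_left and tray_a_left below 0.006 m and horizontal distance between tray_b_right and tray_a_right below 0.006 m and z of tray_b_left in the frame of tray_a between 0.0555 and 0.0605 m and z of tray_b_right in the frame of tray_a between 0.0555 and 0.0605 m) or (horizontal distance between tray_b_left and tray_base_left below 0.006 m and horizontal distance between tray_b_right and tray_base_right below 0.006 m and z of tray_b_left in the frame of tray_base between 0.0555 and 0.0605 m and z of tray_b_right in the frame of tray_base between 0.0555 and 0.0605 m and horizontal distance between tray_a_left and tray_b_left below 0.006 m and horizontal distance between tray_a_right and tray_b_right below 0.006 m and z of tray_a_left in the frame of tray_b between 0.0555 and 0.0605 m and z of tray_a_right in the frame of tray_b between 0.0555 and 0.0605 m))), for 0.2 s.
At the end, for the whole second after the job is handed in: Each upper tray stands 16 mm above the one below (within 2.5 mm at both ends), same way round, its end points within 6 mm of those below; the lowest tray is still in its place in the carrier (within 6 mm); the handle is upright (joint over 1.2 rad); all at rest (((horizontal distance between tray_a_left and tray_base_left below 0.006 m and horizontal distance between tray_a_right and tray_base_right below 0.006 m and z of tray_a_left in the frame of tray_base between 0.0555 and 0.0605 m and z of tray_a_right in the frame of tray_base between 0.0555 and 0.0605 m and horizontal distance between tray_b_left and tray_a_left below 0.006 m and horizontal distance between tray_b_right and tray_a_right below 0.006 m and z of tray_b_left in the frame of tray_a between 0.0555 and 0.0605 m and z of tray_b_right in the frame of tray_a between 0.0555 and 0.0605 m) or (horizontal distance between tray_b_left and tray_base_left below 0.006 m and horizontal distance between tray_b_right and tray_base_right below 0.006 m and z of tray_b_left in the frame of tray_base between 0.0555 and 0.0605 m and z of tray_b_right in the frame of tray_base between 0.0555 and 0.0605 m and horizontal distance between tray_a_left and tray_b_left below 0.006 m and horizontal distance between tray_a_right and tray_b_right below 0.006 m and z of tray_a_left in the frame of tray_b between 0.0555 and 0.0605 m and z of tray_a_right in the frame of tray_b between 0.0555 and 0.0605 m)) and horizontal distance between tray_base and tray_place below 0.006 m and z of tray_base in the frame of tray_place below 0.002 m and value of joint handle above 1.2 rad and velocity of joint handle below 0.1 rad/s and linear speed of each of tray_a, tray_b, tray_base below 0.02 m/s); the robot touches nothing.
It fails at once if the oilstone box is shifted more than 25 mm (distance of oilstone_box from where it was at the start of the episode above 0.025 m).
It fails at once if the wider oak strip is shifted more than 25 mm (distance of oak_strip_a from where it was at the start of the episode above 0.025 m).
It fails at once if the narrower oak strip is shifted more than 25 mm (distance of oak_strip_b from where it was at the start of the episode above 0.025 m).
It also fails if it takes over 64 s, if anything falls off the work surface, if the arm or the gripper's body presses on something with over 40 N, if the wrist force passes 120 N, or if a joint passes its speed limit or range.

## Working session

There is one attempt and no reset: what is moved stays moved. The work goes in short steps, Python scripts to look and compute and a tool call to move; the robot and the scene stay as the last step left them, time stands still between calls to the robot, and variables do not carry over. Pictures are saved under pics/ and viewed, at most 10 in all, crops included, and the job is handed in when it is done.

Besides the shell and the picture viewer there is one more tool, called as name(argument=value, ...), one argument or row to a line, values as JSON. jog_arm: Moves the arm, as the interface text tells. Its arguments: {"type":"object","properties":{"rows":{"type":"array","items":{"type":"object","properties":{"gripper":{"type":"number"},"slide":{"type":"array","items":{"type":"number"}},"spin":{"type":"number"}}}},"squeeze":{"type":"number"}},"required":["rows"]}

```bash
mkdir -p pics
cat > h.py <<'E'
import numpy as np, cv2
from station import telemetry, cams, workorder, finder
def cloud(cam, depth):
    ci=cams.camera_info(cam); K=np.array(ci["camera_matrix"]); R=np.array(ci["R"]); t=np.array(ci["t"])
    v,u=np.mgrid[0:400,0:640].astype(float)
    p=cv2.undistortPoints(np.stack([u.ravel(),v.ravel()],1)[:,None],K,np.array([ci["k1"],0,0,0.]))[:,0]
    d=depth.ravel()
    P=(np.c_[p,np.ones(len(p))]*d[:,None]-t)@R
    P[d<=0]=np.nan
    return P.reshape(400,640,3)
def save(n,im): cv2.imwrite("pics/"+n,im[:,:,::-1])
E
python3 - <<'E'
from h import *
o=telemetry.get_obs(); print(o)
for c in("scene","top"):
    im,d=cams.camera(c); save(c+"0.png",im); np.savez(c+"0.npz",im=im,d=d)
    ci=cams.camera_info(c); print(c,ci)
    for n in("tray_a","tray_base","carrier","handle_grip"):
        r=finder.find_in(n,c); print(n,[(np.round(q["point"],3),round(q["confidence"],2)) for q in r])
    if c=="top":
        for n in("tray_a","carrier","handle_grip"):
            r=finder.masks_of(n,c)
            np.save("m_"+n+".npy",np.array([q["region"] for q in r])); print(n,[(q["region"].sum(),round(q["confidence"],2)) for q in r])
print(telemetry.get_obs()["time_s"])
E
```

```text
{'time_s': 0.0, 'qpos': array([-1.32563491e+00,  3.00469289e-01,  1.52158944e+00,  6.19957990e-06,
        1.32070211e+00, -6.65812808e-02]), 'joint_vel': array([-0.00029207,  0.00153763, -0.0011491 ,  0.00114462,  0.00019471,
       -0.0002877 ]), 'tau': array([ 2.26322649e-03, -5.31804550e+01, -3.52736878e+01,  7.08976644e-02,
        2.43814825e-02, -1.01739654e-04]), 'ee_pos': array([ 0.16869369, -0.52345384,  0.40408365]), 'eef_rot': array([-3.14042745e+00, -8.37137426e-05,  3.11741111e-01]), 'force': array([-0.1271834 ,  0.71662909,  0.13885278]), 'moment': array([ 0.01656095, -0.01776516,  0.08837288]), 'grip_force': 0.0, 'grip_width': 0.09426122326019472}
scene {'camera_matrix': array([[401.08669808,   0.        , 324.94692298],
       [  0.        , 401.08669808, 200.19636376],
       [  0.        ,   0.        ,   1.        ]]), 'k1': -0.08292110053942194, 'R': array([[-0.80801945, -0.58896221,  0.01510243],
       [-0.43723256,  0.58228042, -0.68540295],
       [ 0.39488259, -0.56042219, -0.72800736]]), 't': array([0.43195975, 0.28732451, 1.04896953])}
tray_a [(array([ 0.4
[... 401 characters left out ...]
    ,   0.        ,   1.        ]]), 'k1': 0.017414502060648172, 'R': array([[-0.02086178, -0.99956783, -0.02071108],
       [-0.99706362,  0.02232727, -0.07325047],
       [ 0.07368123,  0.01912213, -0.9970985 ]]), 't': array([0.01225303, 0.57712499, 1.12323769])}
tray_a [(array([0.485, 0.301, 0.013]), 0.9), (array([ 0.488, -0.268,  0.01 ]), 0.61)]
tray_base [(array([ 0.45 , -0.013,  0.026]), 0.75)]
carrier [(array([ 0.475, -0.013,  0.013]), 0.77)]
handle_grip [(array([ 0.532, -0.016,  0.052]), 0.63), (array([ 0.474, -0.013,  0.012]), 0.29)]
tray_a [(np.int64(1278), 0.91), (np.int64(1311), 0.71), (np.int64(322), 0.17)]
carrier [(np.int64(1880), 0.6)]
handle_grip [(np.int64(431), 0.84)]
0.65
```

```bash
cat >> h.py <<'E'
from scipy.optimize import least_squares, minimize
import itertools
def sd(p, half=31., R=75.):   # signed distance (mm) to the tray outline, tray frame
    a=np.arctan2(51.5,54.5); q=p-np.array([75.,0]); th=np.arctan2(q[:,1],-q[:,0]); r=np.hypot(q[:,0],q[:,1])
    thc=np.clip(th,-a,a); c=np.c_[75-75*np.cos(thc),75*np.sin(thc)]
    return np.hypot(*(p-c).T)-half
def tf(p,x):  # world xy mm -> tray
    c,s=np.cos(x[2]),np.sin(x[2]); d=p-x[:2]; return np.c_[c*d[:,0]+s*d[:,1],-s*d[:,0]+c*d[:,1]]
def rimfit(P, c0, zt=42., dz=3., rad=.115, yaws=None):
    P=P.reshape(-1,3); P=P[np.isfinite(P[:,0])]*1000; c0=np.array(c0)*1000
    k=(abs(P[:,2]-zt)<dz)&(np.hypot(*(P[:,:2]-c0).T)<rad*1000); Q=P[k,:2]
    best=None
    for y in (np.arange(-3.1,3.1,.35) if yaws is None else yaws):
        f=lambda x: sd(tf(Q,x))+1.25
        r=least_squares(f,[*c0,y],loss="soft_l1",f_scale=2.)
        if best is None or r.cost<best.cost: best=r
    return best.x,best.cost/max(len(Q),1),len(Q),np.sqrt(np.median(best.fun**2))
E
python3 - <<'E'
from h import *
for c in("scene","top"):
    z=np.load(c+"0.npz"); P=cloud(c,z["d"])
    for n,c0,zt in(("L",(.485,.301),42),("R",(.488,-.268),42),("B",(.455,-.013),54)):
        print(c,n,rimfit(P,c0,zt), )
    print("grip", )
z=np.load("top0.npz"); im=z["im"].copy()
save("top_c.png",cv2.resize(im[40:300,100:500],(800,520),interpolation=cv2.INTER_CUBIC))
E
```

```text
scene L (array([485.35467107, 301.2192798 ,  -1.17236878]), np.float64(0.6279379172070301), 187, np.float64(0.7821209350988774))
scene R (array([ 491.66773976, -271.0227186 ,    1.85689234]), np.float64(1.16933479609202), 112, np.float64(1.1168779312518164))
scene B (array([503.86656478,  -1.07346842,  -2.82279158]), np.float64(24.534862929281193), 243, np.float64(7.985212097068803))
grip
top L (array([484.48321269, 301.18290949,  -1.17197222]), np.float64(0.40498127995157934), 119, np.float64(0.7988681974607417))
top R (array([ 490.57170245, -272.20979448,    1.85898557]), np.float64(0.3856741006237029), 126, np.float64(0.7891366309147282))
top B (array([501.98499862, -28.27240952,   2.62832116]), np.float64(23.91334110486935), 312, np.float64(7.342766759249845))
grip
```

View pics/top_c.png

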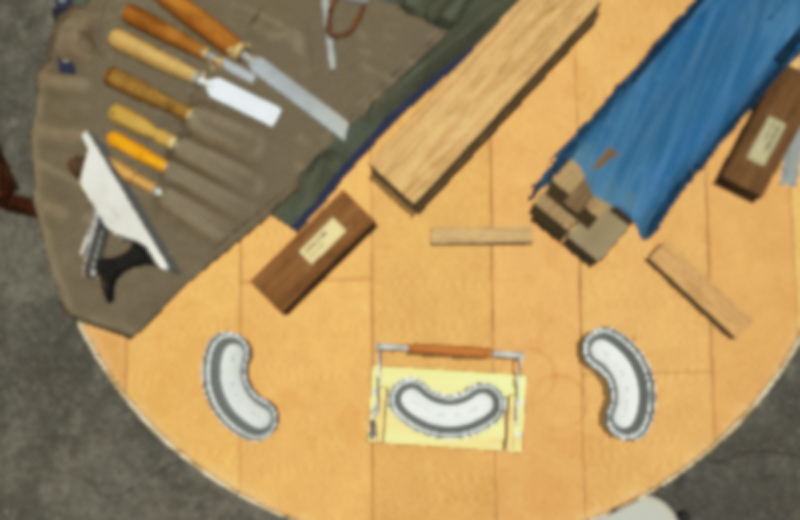

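View pics/scene0.png

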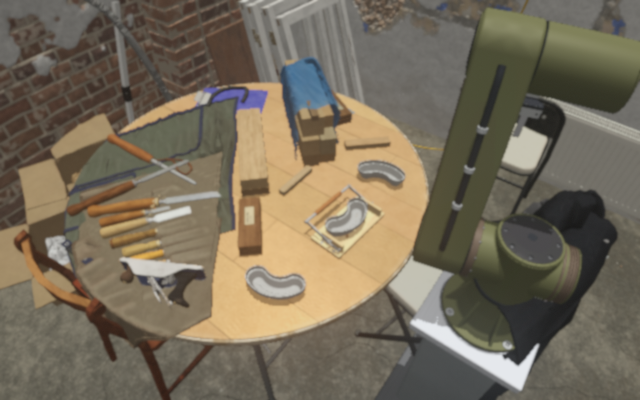

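The top crop shows the loose trays at (240,385) and (617,385), the base tray at (447,405) in the carrier with its convex side to -x, and the grip at (450,350). The scene view agrees. Next I fit the base tray and the handle.

Run:
```python
from h import *
for c in("scene","top"):
    z=np.load(c+"0.npz"); P=cloud(c,z["d"])
    Q=P.copy(); Q[(P[...,0]>.515)]=np.nan
    for r in(.085,.09,.095): print(c,"B",rimfit(Q,(.445,-.013),54,3,r,[-.3,0,.2]))
    x=np.array([440,-13,-.05]); 
    k=(P[...,0]>.515)&(P[...,0]<.56)&(abs(P[...,1]+.013)<.05)&(P[...,2]>.048)&(P[...,2]<.065)
    G=P[k]; print("grip",len(G),np.round(np.median(G,0),4),np.polyfit(G[:,1],G[:,0],1),np.round(np.percentile(G[:,0],[2,98]),4),np.percentile(G[:,2],95))
    T=P[(abs(P[...,0]-.6)<.05)&(abs(P[...,1])<.05)&(P[...,2]<.01)]; print("table z",np.median(T[:,2]))
m=np.load("m_handle_grip.npy")[0]; P=cloud("top",np.load("top0.npz")["d"]); G=P[m]; G=G[np.isfinite(G[:,0])]
print(np.median(G,0))
```

```text
scene B (array([ 4.44626170e+02, -7.92865163e+00, -8.29413822e-02]), np.float64(0.6979491266909975), 107, np.float64(0.8968234491656375))
scene B (array([ 4.44609894e+02, -7.90169966e+00, -8.24268713e-02]), np.float64(0.6621509061913443), 117, np.float64(0.8697438271599012))
scene B (array([ 4.44623993e+02, -7.83991586e+00, -8.31108578e-02]), np.float64(0.6630944404257075), 118, np.float64(0.8537074950085768))
grip 132 [ 0.535  -0.0109  0.0557] [0.08707841 0.53644572] [0.5271 0.545 ] 0.05889285826506385
table z 0.0005732960171228516
top B (array([ 4.43190964e+02, -1.02173644e+01, -8.11854882e-02]), np.float64(0.3259628176663181), 113, np.float64(0.6654016297255616))
top B (array([ 4.43224417e+02, -9.86205084e+00, -8.35707717e-02]), np.float64(0.3460556619961372), 125, np.float64(0.7570251146541658))
top B (array([ 4.43224417e+02, -9.86205084e+00, -8.35707717e-02]), np.float64(0.3460556619961372), 125, np.float64(0.7570251146541658))
grip 190 [ 0.5359 -0.0129  0.0551] [0.08596645 0.53698883] [0.5266 0.5451] 0.05975364699030124
table z 0.00022101456965103756
[ 0.53279132 -0.02142098  0.05308216]
```

```bash
cat >> h.py <<'E'
def rel(cur, tgt):   # (x,y,z,yaw) mm,rad
    c,s=np.cos(cur[3]),np.sin(cur[3]); dx,dy,dz=np.array(tgt[:3])-cur[:3]
    dpsi=(tgt[3]-cur[3])
    return np.round([c*dx+s*dy, s*dx-c*dy, -dz, -dpsi],3)
def cur():
    o=telemetry.get_obs(); return np.array([*(o["ee_pos"]*1000),o["eef_rot"][2]])
def plan(*tg):
    c=cur(); print("cur",np.round(c,3))
    for t in tg: print(t,rel(c,t)); c=np.array(t,float)
E
python3 -c "
from h import *
plan((450,-20,330,.399),(484.9,301.2,330,.399),(484.9,301.2,229,.399))"
```

```text
cur [ 1.68699e+02 -5.23487e+02  4.04668e+02  3.12000e-01]
(450, -20, 330, 0.399) [ 4.22187e+02 -3.92921e+02  7.46680e+01 -8.70000e-02]
(484.9, 301.2, 330, 0.399) [ 156.944 -282.411   -0.      -0.   ]
(484.9, 301.2, 229, 0.399) [  0.   0. 101.  -0.]
```

jog_arm(
  rows=[
    {"slide":[0.211,-0.196,0.037],"spin":-0.087,"gripper":0.094},
    {"slide":[0.211,-0.196,0.037],"spin":-0.087},
    {"slide":[0.211,-0.196,0.037],"spin":-0.087},
    {"slide":[0.211,-0.196,0.037],"spin":-0.087},
    {"slide":[0.211,-0.196,0.037],"spin":-0.087},
    {"slide":[0.211,-0.196,0.037],"spin":-0.087},
    {"slide":[0.211,-0.196,0.037],"spin":-0.087},
    {"slide":[0.211,-0.196,0.037],"spin":-0.087},
  ],
)

```text
$.rows[1]: bad value
```

```bash
python3 -c "
from h import *
plan((450,-20,330,.399),(484.9,301.2,330,.399))"
```

```text
cur [ 1.68699e+02 -5.23487e+02  4.04668e+02  3.12000e-01]
(450, -20, 330, 0.399) [ 4.22187e+02 -3.92921e+02  7.46680e+01 -8.70000e-02]
(484.9, 301.2, 330, 0.399) [ 156.944 -282.411   -0.      -0.   ]
```

Every row needs all three fields.

jog_arm(
  rows=[
    {"slide":[0.211,-0.196,0.037],"spin":-0.087,"gripper":0.094},
    {"slide":[0.211,-0.196,0.037],"spin":-0.087,"gripper":0.094},
    {"slide":[0.211,-0.196,0.037],"spin":-0.087,"gripper":0.094},
    {"slide":[0.211,-0.196,0.037],"spin":-0.087,"gripper":0.094},
    {"slide":[0.422,-0.393,0.075],"spin":-0.087,"gripper":0.094},
    {"slide":[0.422,-0.393,0.075],"spin":-0.087,"gripper":0.094},
    {"slide":[0.422,-0.393,0.075],"spin":-0.087,"gripper":0.094},
    {"slide":[0.422,-0.393,0.075],"spin":-0.087,"gripper":0.094},
  ],
)

```text
time_s: 1.45
ee_pos: [0.3626, -0.1753, 0.3533]
eef_rot: [3.141, -0.001, 0.398]
force: [0.9, -0.9, -0.2]
grip_width: 0.0941
grip_force: 0.0
```

```bash
python3 -c "
from h import *
plan((450,-20,330,.399),(484.9,301.2,330,.399))
print(rel(cur(),(484.9,301.2,330,.399)))"
```

```text
cur [ 362.624 -175.273  353.305    0.398]
(450, -20, 330, 0.399) [ 1.40778e+02 -1.09205e+02  2.33050e+01 -1.00000e-03]
(484.9, 301.2, 330, 0.399) [ 156.944 -282.411   -0.      -0.   ]
[ 2.97572e+02 -3.91700e+02  2.33050e+01 -1.00000e-03]
```

jog_arm(
  rows=[
    {"slide":[0.298,-0.392,0.023],"spin":0,"gripper":0.094},
    {"slide":[0.298,-0.392,0.023],"spin":0,"gripper":0.094},
    {"slide":[0.298,-0.392,0.023],"spin":0,"gripper":0.094},
    {"slide":[0.298,-0.392,0.023],"spin":0,"gripper":0.094},
    {"slide":[0.298,-0.392,0.023],"spin":0,"gripper":0.094},
    {"slide":[0.298,-0.392,0.023],"spin":0,"gripper":0.094},
    {"slide":[0.298,-0.392,0.023],"spin":0,"gripper":0.094},
    {"slide":[0.298,-0.392,0.023],"spin":0,"gripper":0.094},
  ],
)

```text
time_s: 2.25
ee_pos: [0.4615, 0.2121, 0.3346]
eef_rot: [3.142, -0.001, 0.399]
force: [0.9, -0.9, 0.1]
grip_width: 0.0938
grip_force: 0.0
```

```bash
python3 -c "
from h import *
plan((484.9,301.2,300,.399),(484.9,301.2,229,.399))"
```

```text
cur [4.61523e+02 2.12141e+02 3.34613e+02 3.99000e-01]
(484.9, 301.2, 300, 0.399) [ 56.147 -72.976  34.613   0.   ]
(484.9, 301.2, 229, 0.399) [ 0.  0. 71. -0.]
```

jog_arm(
  rows=[
    {"slide":[0.056,-0.073,0.035],"spin":0,"gripper":0.094},
    {"slide":[0.056,-0.073,0.035],"spin":0,"gripper":0.094},
    {"slide":[0.056,-0.073,0.035],"spin":0,"gripper":0.094},
    {"slide":[0.056,-0.073,0.035],"spin":0,"gripper":0.094},
    {"slide":[0.056,-0.073,0.035],"spin":0,"gripper":0.094},
  ],
)

```text
time_s: 2.75
ee_pos: [0.4848, 0.298, 0.3002]
eef_rot: [3.142, -0.001, 0.398]
force: [0.5, -0.3, 0.8]
grip_width: 0.094
grip_force: 0.0
```

```bash
python3 -c "
from h import *
plan((484.9,301.2,229,.399))"
```

```text
cur [4.84773e+02 2.98017e+02 3.00194e+02 3.98000e-01]
(484.9, 301.2, 229, 0.399) [ 1.3510e+00 -2.8850e+00  7.1194e+01 -1.0000e-03]
```

jog_arm(
  rows=[
    {"slide":[0.001,-0.003,0.035],"spin":0,"gripper":0.094},
    {"slide":[0.001,-0.003,0.071],"spin":0,"gripper":0.094},
    {"slide":[0.001,-0.003,0.071],"spin":0,"gripper":0.094},
    {"slide":[0.001,-0.003,0.071],"spin":0,"gripper":0.094},
  ],
)

```text
time_s: 3.15
ee_pos: [0.4849, 0.3013, 0.2301]
eef_rot: [-3.142, -0.001, 0.398]
force: [-0.5, 0.2, 0.8]
grip_width: 0.094
grip_force: 0.0
```

jog_arm(
  rows=[
    {"slide":[0,0,0],"spin":0,"gripper":0.07},
    {"slide":[0,0,0],"spin":0,"gripper":0.055},
    {"slide":[0,0,0],"spin":0,"gripper":0.055},
    {"slide":[0,0,0],"spin":0,"gripper":0.055},
    {"slide":[0,0,0],"spin":0,"gripper":0.055},
    {"slide":[0,0,0],"spin":0,"gripper":0.055},
  ],
  squeeze=25,
)

```text
time_s: 3.75
ee_pos: [0.4847, 0.302, 0.2291]
eef_rot: [3.141, -0.001, 0.399]
force: [-1.8, -1.5, 5.5]
grip_width: 0.0617
grip_force: 25.0
```

jog_arm(
  rows=[
    {"slide":[0,0,-0.04],"spin":0,"gripper":0.055},
    {"slide":[0,0,-0.085],"spin":0,"gripper":0.055},
    {"slide":[0,0,-0.085],"spin":0,"gripper":0.055},
  ],
)

```text
time_s: 4.05
ee_pos: [0.4851, 0.3025, 0.319]
eef_rot: [-3.141, -0.008, 0.399]
force: [0.2, 0.2, -1.7]
grip_width: 0.0614
grip_force: 25.0
```

```bash
python3 -c "
from h import *
plan((443.9,-9,315,1.488))"
```

```text
cur [4.85087e+02 3.02452e+02 3.19039e+02 3.99000e-01]
(443.9, -9, 315, 1.488) [-158.936  270.995    4.039   -1.089]
```

jog_arm(
  rows=[
    {"slide":[-0.02,0.034,0.002],"spin":-0.14,"gripper":0.055},
    {"slide":[-0.04,0.068,0.002],"spin":-0.28,"gripper":0.055},
    {"slide":[-0.06,0.102,0.002],"spin":-0.42,"gripper":0.055},
    {"slide":[-0.08,0.136,0.002],"spin":-0.56,"gripper":0.055},
    {"slide":[-0.1,0.17,0.002],"spin":-0.7,"gripper":0.055},
    {"slide":[-0.12,0.204,0.002],"spin":-0.84,"gripper":0.055},
    {"slide":[-0.14,0.238,0.002],"spin":-0.98,"gripper":0.055},
    {"slide":[-0.159,0.271,0.002],"spin":-1.089,"gripper":0.055},
  ],
)

```text
time_s: 4.85
ee_pos: [0.4425, -0.0108, 0.3108]
eef_rot: [-3.141, -0.0, 1.494]
force: [0.9, 0.2, -3.4]
grip_width: 0.0619
grip_force: 25.0
```

```bash
python3 -c "
from h import *
plan((443.9,-9,315,1.488))"
```

```text
cur [442.544 -10.786 310.755   1.494]
(443.9, -9, 315, 1.488) [ 1.885  1.215 -4.245  0.006]
```

jog_arm(
  rows=[
    {"slide":[0,0,0],"spin":0,"gripper":0.055},
    {"slide":[0,0,0],"spin":0,"gripper":0.055},
  ],
)

```text
time_s: 5.05
ee_pos: [0.443, -0.0099, 0.3109]
eef_rot: [-3.141, -0.0, 1.485]
force: [-0.4, 0.2, -1.8]
grip_width: 0.0617
grip_force: 25.0
```

Run:
```python
from h import *
c=cur(); zt=42+c[2]-229; print(c,zt)
for n in("scene","top"):
    im,d=cams.camera(n); save(n+"1.png",im); P=cloud(n,d)
    print(n,rimfit(P,(.444,-.009),zt,4,.11,[-.3,0,.2]))
im=cv2.imread("pics/scene1.png"); cv2.imwrite("pics/s1.png",cv2.resize(im[100:300,240:480],(720,600),interpolation=cv2.INTER_CUBIC))
```

```text
[443.04879329  -9.93955191 310.92295403   1.48478768] 123.92295403141588
scene (array([ 4.42744186e+02, -6.47324442e+00, -8.91052435e-02]), np.float64(2.258852661284634), 145, np.float64(1.054526872897835))
top (array([ 4.41622369e+02, -7.98338926e+00, -8.28531241e-02]), np.float64(0.3496047200460597), 57, np.float64(0.7459641811013249))
```

View pics/s1.png

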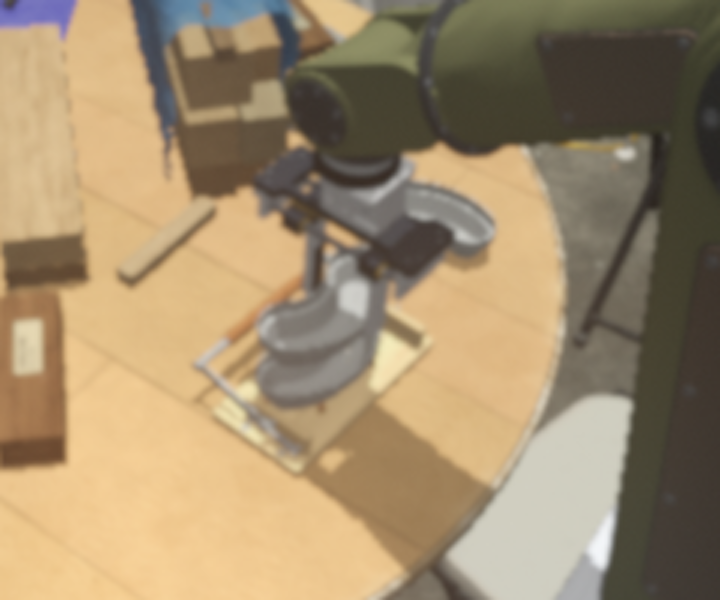

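Both views show the held tray level above the base (crop (315,320) over (315,375)). It is offset from the base by about 1.7 mm in x and -1.6 mm in y.

```bash
python3 -c "
from h import *
plan((444.4,-10.4,290,1.488),(444.4,-10.4,258,1.488))"
```

```text
cur [443.24   -8.845 311.084   1.487]
(444.4, -10.4, 290, 1.488) [-1.4520e+00  1.2860e+00  2.1084e+01 -1.0000e-03]
(444.4, -10.4, 258, 1.488) [ 0.  0. 32. -0.]
```

jog_arm(
  rows=[
    {"slide":[-0.001,0.0012,0.015],"spin":0,"gripper":0.055},
    {"slide":[-0.001,0.0012,0.03],"spin":0,"gripper":0.055},
    {"slide":[-0.001,0.0012,0.038],"spin":0,"gripper":0.055},
    {"slide":[-0.001,0.0012,0.044],"spin":0,"gripper":0.055},
    {"slide":[-0.001,0.0012,0.048],"spin":0,"gripper":0.055},
    {"slide":[-0.001,0.0012,0.048],"spin":0,"gripper":0.055},
  ],
)

```text
time_s: 5.75
ee_pos: [0.4444, -0.0103, 0.2634]
eef_rot: [-3.141, -0.0, 1.488]
force: [1.0, 0.8, -2.4]
grip_width: 0.0616
grip_force: 25.0
```

No contact force. I'll go down the last few millimetres.

jog_arm(
  rows=[
    {"slide":[0,0,0.003],"spin":0,"gripper":0.055},
    {"slide":[0,0,0.005],"spin":0,"gripper":0.055},
    {"slide":[0,0,0.006],"spin":0,"gripper":0.055},
    {"slide":[0,0,0.006],"spin":0,"gripper":0.055},
  ],
)

```text
time_s: 6.15
ee_pos: [0.4443, -0.0106, 0.2575]
eef_rot: [-3.142, 0.0, 1.488]
force: [0.2, -0.3, -2.1]
grip_width: 0.0621
grip_force: 25.0
```

jog_arm(
  rows=[
    {"slide":[0,0,0.0005],"spin":0,"gripper":0.055},
    {"slide":[0,0,0.0005],"spin":0,"gripper":0.068},
    {"slide":[0,0,0.0005],"spin":0,"gripper":0.094},
    {"slide":[0,0,0.0005],"spin":0,"gripper":0.094},
    {"slide":[0,0,-0.03],"spin":0,"gripper":0.094},
    {"slide":[0,0,-0.07],"spin":0,"gripper":0.094},
    {"slide":[0,0,-0.07],"spin":0,"gripper":0.094},
  ],
)

```text
time_s: 6.85
ee_pos: [0.445, -0.0106, 0.3319]
eef_rot: [3.134, 0.0, 1.488]
force: [0.2, 0.7, 0.1]
grip_width: 0.0937
grip_force: 0.0
```

Run:
```python
from h import *
for n in("scene","top"):
    im,d=cams.camera(n); save(n+"2.png",im); P=cloud(n,d); P[P[...,0]>.515]=np.nan
    for z in(66,70,74):print(n,z,rimfit(P,(.444,-.009),z,3,.095,[-.1]))
    print(rimfit(P,(.491,-.272),42,3,.115,[1.858]))
plan((491.1,-271.6,325,3.429),)
```

```text
scene 66 (array([ 4.44535691e+02, -7.52164472e+00, -8.45401941e-02]), np.float64(0.7497587552056848), 109, np.float64(0.841109474030258))
scene 70 (array([ 4.44227200e+02, -7.48081065e+00, -8.23585490e-02]), np.float64(0.7525092373557926), 117, np.float64(0.9293983219781126))
scene 74 (array([ 4.43740067e+02, -6.19010794e+00, -8.31586519e-02]), np.float64(0.5107665134750053), 26, np.float64(0.6460604334745923))
(array([ 490.55084244, -271.39349006,    1.8561465 ]), np.float64(0.8927390704063952), 51, np.float64(0.969256104337159))
top 66 (array([ 4.43488757e+02, -9.37747771e+00, -7.92135422e-02]), np.float64(0.2740142093332992), 19, np.float64(0.6127113807319731))
top 70 (array([ 4.43185095e+02, -9.28120639e+00, -8.11394975e-02]), np.float64(0.3238696616400568), 35, np.float64(0.7734178591366536))
top 74 (array([ 4.42831627e+02, -9.70103027e+00, -9.45906453e-02]), np.float64(0.14401267247629157), 9, np.float64(0.48243686176725475))
(array([ 490.74894388, -272.0661919 ,    1.86043012]), np.float64(0.3995382812149533), 84, np.float64(0.7974648593545969))
cur [444.27  -10.541 327.903   1.488]
(491.1, -271.6, 325, 3.429) [-256.28    68.302    2.903   -1.941]
```

The first tray is nested: rim at about 70 mm and pose equal to the base within 1 mm. Next is the right tray.

jog_arm(
  rows=[
    {"slide":[-0.022,0.006,0.002],"spin":-0.14,"gripper":0.094},
    {"slide":[-0.044,0.012,0.002],"spin":-0.28,"gripper":0.094},
    {"slide":[-0.066,0.018,0.002],"spin":-0.42,"gripper":0.094},
    {"slide":[-0.088,0.024,0.002],"spin":-0.56,"gripper":0.094},
    {"slide":[-0.11,0.03,0.002],"spin":-0.7,"gripper":0.094},
    {"slide":[-0.132,0.036,0.002],"spin":-0.84,"gripper":0.094},
    {"slide":[-0.154,0.042,0.002],"spin":-0.98,"gripper":0.094},
    {"slide":[-0.176,0.048,0.002],"spin":-1.12,"gripper":0.094},
  ],
)

```text
time_s: 7.75
ee_pos: [0.4775, -0.1908, 0.3239]
eef_rot: [-3.141, -0.002, 2.613]
force: [0.3, -0.0, 0.3]
grip_width: 0.0939
grip_force: 0.0
```

```bash
python3 -c "
from h import *
plan((490.9,-271.6,300,3.429))"
```

```text
cur [ 477.504 -190.844  323.948    2.613]
(490.9, -271.6, 300, 3.429) [-52.265 -63.002  23.948  -0.816]
```

jog_arm(
  rows=[
    {"slide":[-0.01,-0.013,0.005],"spin":-0.14,"gripper":0.094},
    {"slide":[-0.02,-0.026,0.01],"spin":-0.28,"gripper":0.094},
    {"slide":[-0.03,-0.039,0.015],"spin":-0.42,"gripper":0.094},
    {"slide":[-0.04,-0.05,0.02],"spin":-0.56,"gripper":0.094},
    {"slide":[-0.05,-0.06,0.024],"spin":-0.7,"gripper":0.094},
    {"slide":[-0.052,-0.063,0.024],"spin":-0.816,"gripper":0.094},
    {"slide":[-0.052,-0.063,0.024],"spin":-0.816,"gripper":0.094},
    {"slide":[-0.052,-0.063,0.024],"spin":-0.816,"gripper":0.094},
  ],
)

```text
time_s: 8.55
ee_pos: [0.4902, -0.2704, 0.3005]
eef_rot: [3.14, -0.001, -2.863]
force: [-0.1, 0.2, 0.5]
grip_width: 0.0941
grip_force: 0.0
```

```bash
python3 -c "
from h import *
plan((490.9,-271.6,229,3.429-2*np.pi))"
```

```text
cur [ 490.154 -270.407  300.519   -2.863]
(490.9, -271.6, 229, -2.8541853071795864) [-3.9000e-01 -1.3520e+00  7.1519e+01 -9.0000e-03]
```

jog_arm(
  rows=[
    {"slide":[0,-0.001,0.035],"spin":-0.009,"gripper":0.094},
    {"slide":[0,-0.001,0.0715],"spin":-0.009,"gripper":0.094},
    {"slide":[0,-0.001,0.0715],"spin":-0.009,"gripper":0.094},
    {"slide":[0,-0.001,0.0715],"spin":-0.009,"gripper":0.094},
    {"slide":[0,-0.001,0.0715],"spin":-0.009,"gripper":0.094},
  ],
)

```text
time_s: 9.05
ee_pos: [0.491, -0.2717, 0.232]
eef_rot: [-3.14, 0.002, -2.851]
force: [-0.1, 0.1, 0.9]
grip_width: 0.0939
grip_force: 0.0
```

jog_arm(
  rows=[
    {"slide":[0,0,0],"spin":0,"gripper":0.07},
    {"slide":[0,0,0],"spin":0,"gripper":0.055},
    {"slide":[0,0,0],"spin":0,"gripper":0.055},
    {"slide":[0,0,0],"spin":0,"gripper":0.055},
    {"slide":[0,0,0],"spin":0,"gripper":0.055},
    {"slide":[0,0,0],"spin":0,"gripper":0.055},
  ],
  squeeze=25,
)

```text
time_s: 9.65
ee_pos: [0.4906, -0.2717, 0.2303]
eef_rot: [-3.141, 0.0, -2.85]
force: [-0.9, -1.8, 4.4]
grip_width: 0.0615
grip_force: 25.0
```

jog_arm(
  rows=[
    {"slide":[0,0,-0.05],"spin":0,"gripper":0.055},
    {"slide":[0,0,-0.1],"spin":0,"gripper":0.055},
    {"slide":[0,0,-0.1],"spin":0,"gripper":0.055},
    {"slide":[0,0,-0.1],"spin":0,"gripper":0.055},
  ],
)

```text
time_s: 10.05
ee_pos: [0.4905, -0.2715, 0.3304]
eef_rot: [-3.141, 0.001, -2.85]
force: [0.1, 0.6, -2.5]
grip_width: 0.0613
grip_force: 25.0
```

```bash
python3 -c "
from h import *
plan((444.4,-10,330,1.488-2*np.pi),)"
```

```text
cur [ 490.451 -271.486  330.404   -2.85 ]
(444.4, -10, 330, -4.795185307179587) [-30.948 263.701   0.404   1.945]
```

jog_arm(
  rows=[
    {"slide":[-0.002,0.019,0],"spin":0.14,"gripper":0.055},
    {"slide":[-0.004,0.038,0],"spin":0.28,"gripper":0.055},
    {"slide":[-0.007,0.057,0],"spin":0.42,"gripper":0.055},
    {"slide":[-0.009,0.076,0],"spin":0.56,"gripper":0.055},
    {"slide":[-0.011,0.095,0],"spin":0.7,"gripper":0.055},
    {"slide":[-0.013,0.114,0],"spin":0.84,"gripper":0.055},
    {"slide":[-0.016,0.133,0],"spin":0.98,"gripper":0.055},
    {"slide":[-0.018,0.152,0],"spin":1.12,"gripper":0.055},
  ],
)

```text
time_s: 10.85
ee_pos: [0.4637, -0.12, 0.3281]
eef_rot: [-3.14, -0.003, 2.307]
force: [-0.3, -0.3, -1.9]
grip_width: 0.062
grip_force: 25.0
```

```bash
python3 -c "
from h import *
plan((444.4,-10,330,1.488),)"
```

```text
cur [ 463.748 -119.976  328.121    2.307]
(444.4, -10, 330, 1.488) [94.488 59.506 -1.879  0.819]
```

jog_arm(
  rows=[
    {"slide":[0.016,0.01,0],"spin":0.14,"gripper":0.055},
    {"slide":[0.032,0.02,0],"spin":0.28,"gripper":0.055},
    {"slide":[0.048,0.03,0],"spin":0.42,"gripper":0.055},
    {"slide":[0.064,0.04,0],"spin":0.56,"gripper":0.055},
    {"slide":[0.08,0.05,0],"spin":0.7,"gripper":0.055},
    {"slide":[0.0945,0.0595,0],"spin":0.82,"gripper":0.055},
    {"slide":[0.0945,0.0595,0],"spin":0.82,"gripper":0.055},
    {"slide":[0.0945,0.0595,0],"spin":0.82,"gripper":0.055},
  ],
)

```text
time_s: 11.65
ee_pos: [0.4441, -0.011, 0.3289]
eef_rot: [-3.14, 0.0, 1.497]
force: [-0.7, 0.3, -1.1]
grip_width: 0.0616
grip_force: 25.0
```

jog_arm(
  rows=[
    {"slide":[0,0,0],"spin":0,"gripper":0.055},
    {"slide":[0,0,0],"spin":0,"gripper":0.055},
    {"slide":[0,0,0],"spin":0,"gripper":0.055},
  ],
)

```text
time_s: 11.95
ee_pos: [0.4442, -0.0114, 0.3299]
eef_rot: [-3.141, 0.0, 1.493]
force: [-0.2, -0.2, -1.2]
grip_width: 0.0618
grip_force: 25.0
```

Run:
```python
from h import *
for n in("scene","top"):
    c=cur(); zt=42+c[2]-230; print(c,zt)
    im,d=cams.camera(n); save(n+"3.png",im); P=cloud(n,d)
    print(n,rimfit(P,(.444,-.009),zt,4,.11,[-.3,0,.2]))
plan((444.4,-10,280,1.488),)
```

```text
[444.22663932 -11.37160519 329.87549892   1.49301768] 141.8754989156128
scene (array([ 4.43758548e+02, -1.02672837e+01, -8.15582878e-02]), np.float64(2.4311791107967875), 134, np.float64(0.9277102279115824))
[444.20235394 -11.30470347 329.95108827   1.49287298] 141.95108827255393
top (array([ 4.42783065e+02, -1.23001636e+01, -7.97371899e-02]), np.float64(0.30045479804056097), 51, np.float64(0.6656757528347335))
cur [444.198 -11.199 329.975   1.493]
(444.4, -10, 280, 1.488) [1.2110e+00 1.0800e-01 4.9975e+01 5.0000e-03]
```

jog_arm(
  rows=[
    {"slide":[0.0027,0.0002,0.015],"spin":0.002,"gripper":0.055},
    {"slide":[0.0027,0.0002,0.03],"spin":0.002,"gripper":0.055},
    {"slide":[0.0027,0.0002,0.038],"spin":0.002,"gripper":0.055},
    {"slide":[0.0027,0.0002,0.044],"spin":0.002,"gripper":0.055},
    {"slide":[0.0027,0.0002,0.048],"spin":0.002,"gripper":0.055},
    {"slide":[0.0027,0.0002,0.048],"spin":0.002,"gripper":0.055},
  ],
)

```text
time_s: 12.65
ee_pos: [0.4446, -0.0083, 0.2819]
eef_rot: [-3.141, 0.0, 1.491]
force: [-0.3, -0.3, -1.5]
grip_width: 0.0614
grip_force: 25.0
```

jog_arm(
  rows=[
    {"slide":[0,0,0.003],"spin":0,"gripper":0.055},
    {"slide":[0,0,0.006],"spin":0,"gripper":0.055},
    {"slide":[0,0,0.006],"spin":0,"gripper":0.055},
    {"slide":[0,0,0.006],"spin":0,"gripper":0.055},
  ],
)

```text
time_s: 13.05
ee_pos: [0.4446, -0.0083, 0.2761]
eef_rot: [3.142, -0.0, 1.491]
force: [0.2, -0.3, -1.1]
grip_width: 0.0617
grip_force: 25.0
```

jog_arm(
  rows=[
    {"slide":[0,0,0.0015],"spin":0,"gripper":0.055},
    {"slide":[0,0,0.0015],"spin":0,"gripper":0.055},
    {"slide":[0,0,0.0015],"spin":0,"gripper":0.068},
    {"slide":[0,0,0.0015],"spin":0,"gripper":0.094},
    {"slide":[0,0,0.0015],"spin":0,"gripper":0.094},
    {"slide":[0,0,-0.03],"spin":0,"gripper":0.094},
    {"slide":[0,0,-0.07],"spin":0,"gripper":0.094},
    {"slide":[0,0,-0.07],"spin":0,"gripper":0.094},
  ],
)

```text
time_s: 13.85
ee_pos: [0.4452, -0.0083, 0.3504]
eef_rot: [3.134, 0.0, 1.491]
force: [-0.3, -0.3, 0.1]
grip_width: 0.0938
grip_force: 0.0
```

Run:
```python
from h import *
for n in("scene","top"):
    im,d=cams.camera(n); save(n+"4.png",im); P=cloud(n,d); Q=P.copy(); Q[P[...,0]>.515]=np.nan
    print(n,rimfit(Q,(.444,-.009),86,3,.1,[-.1]))
    # height at both ends
    K=Q.reshape(-1,3); K=K[np.isfinite(K[:,0])]; t=tf(K[:,:2]*1000,(444,-8.7,-.083)); s=sd(t)
    for sg in(1,-1):
        k=(abs(s+1.2)<2)&(t[:,1]*sg>40)&(K[:,2]>.06)&(K[:,2]<.12); print(sg,k.sum(),np.percentile(K[k,2],[50,75,90]))
    k=(P[...,0]>.515)&(P[...,0]<.56)&(abs(P[...,1]+.013)<.05)&(P[...,2]>.048)&(P[...,2]<.065)
    G=P[k]; print("grip",len(G),np.polyfit(G[:,1],G[:,0],1) if len(G)>5 else 0)
plan((535.8,-16.7,300,1.488),(535.8,-16.7,236,1.488))
im=cv2.imread("pics/scene4.png"); cv2.imwrite("pics/s4.png",cv2.resize(im[150:270,280:424],(720,600),interpolation=cv2.INTER_CUBIC))
```

```text
scene (array([ 4.44358030e+02, -7.17861021e+00, -8.02164730e-02]), np.float64(0.6515928315643029), 117, np.float64(0.7975867386206588))
1 153 [0.07510327 0.08169113 0.08575909]
-1 62 [0.07873621 0.08381812 0.08685238]
grip 136 [0.08769416 0.53651249]
top (array([ 4.43226224e+02, -9.05758414e+00, -7.88917316e-02]), np.float64(0.37393984647624356), 43, np.float64(0.7317666424689016))
1 14 [0.08631578 0.08795267 0.08883993]
-1 25 [0.08489621 0.08629785 0.08727844]
grip 40 [0.09038758 0.54030136]
cur [444.495  -8.266 346.367   1.491]
(535.8, -16.7, 300, 1.488) [-1.1100e+00  9.1687e+01  4.6367e+01  3.0000e-03]
(535.8, -16.7, 236, 1.488) [ 0.  0. 64. -0.]
```

View pics/s4.png

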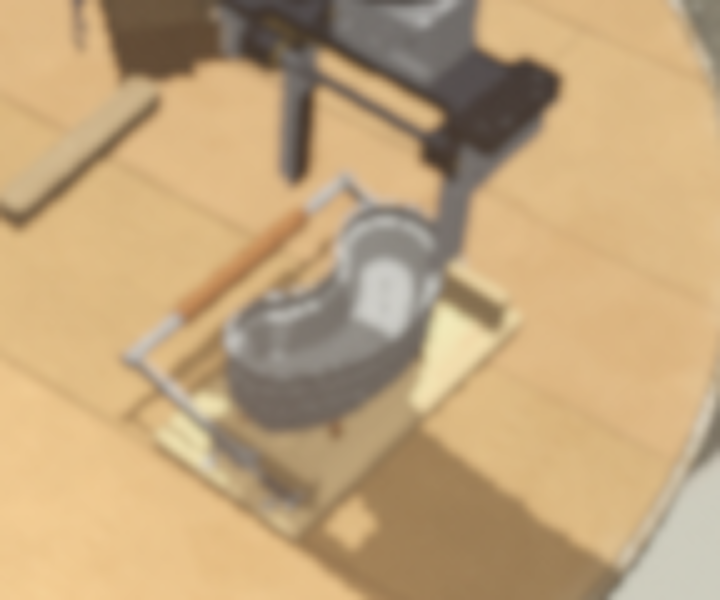

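The crop shows the nest level and fully home (330,320), with the handle still folded and its grip at (245,265). Next is the handle, with the fingers narrowed first.

jog_arm(
  rows=[
    {"slide":[-0.001,0.045,0.02],"spin":0.003,"gripper":0.05},
    {"slide":[-0.001,0.0917,0.046],"spin":0.003,"gripper":0.05},
    {"slide":[-0.001,0.0917,0.046],"spin":0.003,"gripper":0.05},
    {"slide":[-0.001,0.0917,0.046],"spin":0.003,"gripper":0.05},
    {"slide":[-0.001,0.0917,0.046],"spin":0.003,"gripper":0.05},
  ],
)

```text
time_s: 14.45
ee_pos: [0.5352, -0.0165, 0.3002]
eef_rot: [-3.141, -0.0, 1.488]
force: [0.4, 0.2, 0.3]
grip_width: 0.0574
grip_force: 0.0
```

```bash
python3 -c "
from h import *
plan((535.8,-16.7,236,1.488))"
```

```text
cur [535.214 -16.502 300.191   1.488]
(535.8, -16.7, 236, 1.488) [-0.149  0.6   64.191 -0.   ]
```

jog_arm(
  rows=[
    {"slide":[0,0.0006,0.0],"spin":0,"gripper":0.05},
    {"slide":[0,0.0006,0.032],"spin":0,"gripper":0.05},
    {"slide":[0,0.0006,0.064],"spin":0,"gripper":0.05},
    {"slide":[0,0.0006,0.064],"spin":0,"gripper":0.05},
    {"slide":[0,0.0006,0.064],"spin":0,"gripper":0.05},
  ],
)

```text
time_s: 14.95
ee_pos: [0.5365, -0.0166, 0.2375]
eef_rot: [3.141, 0.0, 1.488]
force: [0.2, 0.0, 0.4]
grip_width: 0.0496
grip_force: 0.0
```

jog_arm(
  rows=[
    {"slide":[0,0,0],"spin":0,"gripper":0.03},
    {"slide":[0,0,0],"spin":0,"gripper":0.01},
    {"slide":[0,0,0],"spin":0,"gripper":0.01},
    {"slide":[0,0,0],"spin":0,"gripper":0.01},
    {"slide":[0,0,0],"spin":0,"gripper":0.01},
  ],
  squeeze=15,
)

```text
time_s: 15.45
ee_pos: [0.537, -0.0167, 0.2367]
eef_rot: [3.139, 0.0, 1.488]
force: [-0.9, 0.5, -2.3]
grip_width: 0.0151
grip_force: 15.0
```

jog_arm(
  rows=[
    {"slide":[0,-0.003,-0.009],"spin":0,"gripper":0.01},
    {"slide":[0,-0.0084,-0.02],"spin":0,"gripper":0.01},
    {"slide":[0,-0.0133,-0.0275],"spin":0,"gripper":0.01},
    {"slide":[0,-0.019,-0.0345],"spin":0,"gripper":0.01},
    {"slide":[0,-0.0254,-0.0409],"spin":0,"gripper":0.01},
    {"slide":[0,-0.0324,-0.0466],"spin":0,"gripper":0.01},
    {"slide":[0,-0.0399,-0.0515],"spin":0,"gripper":0.01},
  ],
)

```text
time_s: 16.15
ee_pos: [0.498, -0.0134, 0.2904]
eef_rot: [3.132, -0.0, 1.488]
force: [9.5, 1.2, 9.6]
grip_width: 0.0152
grip_force: 15.0
```

jog_arm(
  rows=[
    {"slide":[0,-0.007,-0.005],"spin":0,"gripper":0.01},
    {"slide":[0,-0.0154,-0.0085],"spin":0,"gripper":0.01},
    {"slide":[0,-0.0241,-0.011],"spin":0,"gripper":0.01},
    {"slide":[0,-0.033,-0.0125],"spin":0,"gripper":0.01},
    {"slide":[0,-0.042,-0.013],"spin":0,"gripper":0.01},
    {"slide":[0,-0.042,-0.013],"spin":0,"gripper":0.01},
  ],
)

```text
time_s: 16.75
ee_pos: [0.4544, -0.0098, 0.3006]
eef_rot: [3.139, -0.0, 1.488]
force: [9.0, 2.0, -0.1]
grip_width: 0.0153
grip_force: 15.0
```

jog_arm(
  rows=[
    {"slide":[0,0,0],"spin":0,"gripper":0.03},
    {"slide":[0,0,0],"spin":0,"gripper":0.06},
    {"slide":[0,0,0],"spin":0,"gripper":0.06},
    {"slide":[0,0,0],"spin":0,"gripper":0.06},
    {"slide":[0,0,-0.04],"spin":0,"gripper":0.06},
    {"slide":[0,0,-0.08],"spin":0,"gripper":0.06},
    {"slide":[0,0,-0.1],"spin":0,"gripper":0.06},
    {"slide":[0,0,-0.1],"spin":0,"gripper":0.06},
  ],
)

```text
time_s: 17.55
ee_pos: [0.4549, -0.0099, 0.403]
eef_rot: [3.137, 0.0, 1.488]
force: [-0.0, -0.1, -0.9]
grip_width: 0.0597
grip_force: 0.0
```

Run:
```python
from h import *
for n in("scene","top"):
    im,d=cams.camera(n); save(n+"5.png",im); P=cloud(n,d); Q=P.copy(); Q[P[...,0]>.515]=np.nan
    print(n,rimfit(Q,(.444,-.009),86,3,.1,[-.1]))
    print([(np.round(q["point"],3),round(q["confidence"],2)) for q in finder.find_in("handle_grip",n)])
print(cur())
im=cv2.imread("pics/scene5.png"); cv2.imwrite("pics/s5.png",cv2.resize(im[150:270,280:424],(720,600),interpolation=cv2.INTER_CUBIC))
```

```text
scene (array([ 4.44115575e+02, -7.61371234e+00, -7.89617557e-02]), np.float64(2.178556731832504), 115, np.float64(1.0056343536467693))
[(array([0.457, 0.008, 0.111]), 0.79), (array([0.431, 0.039, 0.058]), 0.32)]
top (array([ 4.43294637e+02, -1.04112371e+01, -8.10911302e-02]), np.float64(0.300190260279828), 14, np.float64(0.5460479236707318))
[(array([ 0.45 , -0.101,  0.115]), 0.44)]
[454.77610781  -9.84645103 399.12157415   1.48778962]
```

View pics/s5.png

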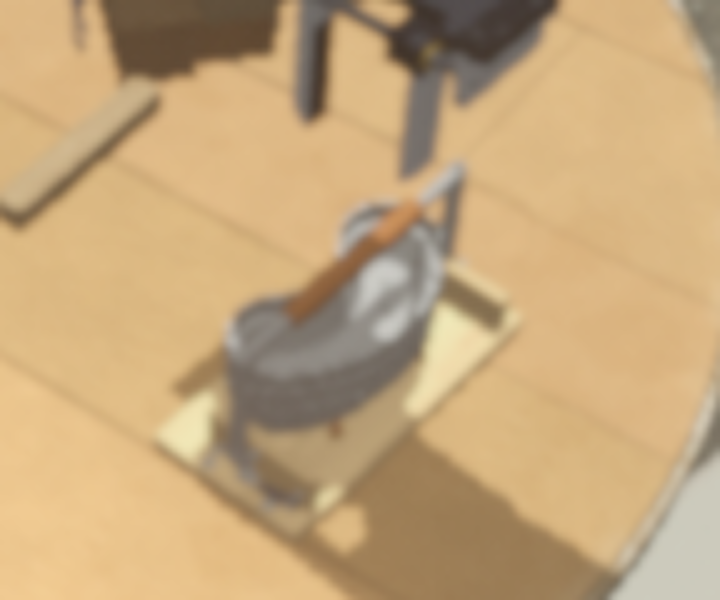

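The handle stands upright over the level nest (grip at (355,260), z about 0.111 m), and the gripper is clear of it.

```bash
python3 -c "
from station import workorder
print(workorder.hand_in())"
```

```text
the job is handed in; nothing more can be done
None
```

I nested both loose trays fully home on the carrier's tray and snapped the handle upright. The gripper is clear, and I handed the job in at about 18 s; the hand-in returned no verdict.

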